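# Find the balance point of a mobile's arm over a block edge and set its hanger there

### The job

The brass arm of a hanging mobile lies along the dark iron block, and its hanger has to sit exactly at its balance point. Stand the flux jar upright elsewhere on the bench, out of the arm's way, then, without gripping or lifting the arm, push it gently lengthwise, drop end first, over the end edge of the block until it only just tips and its drop comes down on the bench. Leave the arm tipped like that and slide the hanger along it until it is centred right above that edge; leave the block and all the other things where they are.

Things in the scene. Friction and masses are not known exactly. Their poses are not given: they have to be found in the camera images.
- iron_block: dark loose iron block, 45 (x) x 75 (y) x 34 mm high, 0.95 kg, held on the bench only by weight and friction. Origin: centre of its underside; its y axis is its length and points to the end over which the arm's drop hangs.
- block_edge (a point): middle of the block's upper end edge on the drop's side (0, 37.5, 34 mm in the block's frame); axes as the block's. This edge, which runs along the block's x, is the fulcrum.
- beam: the mobile's arm: straight brass strip 16 (x) x 280 (y) x 7 mm lying along the block, both ends overhanging, with a brass drop on its +y end and a hanger on top. In all 0.3 to 0.42 kg. The drop's filling is hidden: the balance point lies 10 to 48 mm from the strip's middle, towards the drop. Friction on the block 0.45 to 0.75. Origin: middle of the strip's underside; y along it to the drop, z up.
- beam_tail (a point): centre of the arm's plain flat tail face (16 x 7 mm), 140 mm from the arm's middle, 3.5 mm above its underside; axes as the arm's. When the balance point passes the block's edge, the arm tilts by 0.15 to 0.2 rad until the drop rests on the bench, the tail rising some 20 to 35 mm, and lies still there.
- beam_head (a point): centre of the strip's other end face, 140 mm from the arm's middle, 3.5 mm above its underside. Here the hollow drop begins: round, coaxial with the strip, 40 mm long and 26 mm across at its thickest (21 to 27 mm from the strip's end), so it reaches 9.5 mm below the strip's underside.
- hanger (a joint): place of the hanger along the arm (m): 0 at the strip's middle, positive towards the drop, stops at +-0.118; starts in the tail's half. Steel shoe straddling the strip, 20 mm across, 18 mm along it, flat ends, 10 mm above the strip's top; a wire eye on it reaches 25 mm. 12 g. Friction holds it where it is left: 0.5 N slides it, less than it takes to slide the arm on the block.
- hanger_mid (a point): middle of the hanger at the level of the strip's top face (9 mm from each end of the shoe); axes as the arm's
- flux_jar: white jar with blue lid, 51 mm across, 58 mm high, 0.11 kg, round and closed, standing in the way of the drop just beyond it. Origin: centre of its underside (the jar's axis lies 1 mm towards its own +x).
- vial_a: bystander: small sample vial with black cap, 15 mm across, 40 mm high, upright beside the block; origin at the centre of its underside
- tweezers_a: bystander: steel tweezers lying flat, 12 x 123 (y) x 7 mm; origin under the middle
- pen_steel: bystander: steel and black pen lying on the bench under the tail, 10 x 120 (y) x 10 mm; origin under the middle
- pliers_flat: bystander: red-handled pliers lying flat, 38 x 132 (y) x 10 mm; origin under the middle
- handpiece: bystander: grey-green rotary handpiece lying, 27 x 145 (y) x 26 mm; origin under the middle
- needle_file_b: bystander: needle file with wooden handle lying, 15 x 155 (y) x 15 mm; origin under the middle
- bench: the fixed workbench, top at z = 0; origin at floor level. Fixed on it: blue bur rack (80 x 206 x 63 mm, at x 0.72, y 0.42), pocket scale (110 x 72 x 21, x 0.70, y -0.16), visor (250 x 190 x 36, x 0.65, y -0.32), jar (80 wide, 112 high, x 0.62, y 0.585), stand (50 wide, 41 high, x 0.395, y 0.53), a corded handpiece (25 high) from x 0.65, y -0.06 to x 0.55, y -0.17.
Things that resemble listed ones, but are neither listed nor needed, are in the scene too. Of the things that look like the flux_jar, the smallest one is meant.

How it is judged (in metres and radians):
On the way, in this order (a step that is already met when the one before it is completed fails the run):
1. the jar has been stood upright in another place (at least 30 mm away) and let go (distance of flux_jar from where it was at the start of the episode above 0.03 m and angle between flux_jar's own z axis and vertical below 0.1 rad and height (world z) of flux_jar below 0.008 m and contact force between the fingers and flux_jar below 0.05 N), for 0.2 s.
2. the arm has tipped over the block's edge (tilt over 0.1 rad, drop end below the edge) (angle between beam's own z axis and vertical between 0.1 and 0.26 rad and z of beam_head in the frame of block_edge below 0 m), for 0.3 s.
At the end, for the whole second after the job is handed in: The arm rests tipped 0.1 to 0.26 rad over the block's edge, drop on the bench with 0.005 to 0.4 N (pushed at most some 10 mm past balance), over 1 N on the block; the hanger's middle is within 6 mm of the edge along the block; the jar stands upright on the bench, released. All at rest (all of step 2 and y of hanger_mid in the frame of block_edge between -0.006 and 0.006 m and contact force between beam and bench between 0.005 and 0.4 N and contact force between beam and iron_block above 1 N and linear speed of each of beam, flux_jar below 0.01 m/s and angle between flux_jar's own z axis and vertical below 0.1 rad and height (world z) of flux_jar below 0.008 m and contact force between the fingers and flux_jar below 0.05 N); the robot touches nothing.
It fails at once if the arm is lifted (its middle over 75 mm up) (height (world z) of beam above 0.075 m).
It fails at once if the arm or its hanger is gripped or pushed hard (over 15 N from the fingers) (contact force between the fingers and beam above 15 N).
It fails at once if the jar is knocked over (over 0.5 rad), or the arm is pushed against it (over 1 N) (angle between flux_jar's own z axis and vertical above 0.5 rad or contact force between beam and flux_jar above 1 N).
It fails at once if the block is shifted by more than 15 mm (distance of iron_block from where it was at the start of the episode above 0.015 m).
It fails at once if the vial, tweezers, pen, pliers, handpiece or needle file is shifted by more than 20 mm (distance of any of vial_a, tweezers_a, pen_steel, pliers_flat, handpiece, needle_file_b from where it was at the start of the episode above 0.02 m).
It also fails if it takes over 72 s, if anything falls off the work surface, if the arm or the gripper's body presses on something with over 40 N, if the wrist force passes 120 N, or if a joint passes its speed limit or range.

### The arm

A 6-joint arm with a two-finger parallel gripper is mounted at the origin on a cart in front of the work surface, level with it; the furniture and walls round the work are solid. World frame = base frame: x ahead of the robot, y to its left, z up, the work surface at z = 0. Lengths are in mm, angles in rad, forces in N, time in s.
With the tool pointing down it reaches from about 400 to 925 mm from the base axis. Payload 12.5 kg.
Tool frame: the origin (TCP) lies on the mounting face of the last link; the fingertips stand 190 mm ahead of it and the grasp point (between the pads) lies 171 mm ahead of it; z points along the fingers, y is the line along which they close (so a half turn about z gives the same grasp; the last joint's range is limited). The gripper opens to 95 mm and grips with 3 to 60 N. Pads are 20 mm wide; open, the fingers measure 119 mm over their backs; the gripper's body (75 mm by 180 mm) begins 59 mm behind the grasp point.
Start: joints at [1.065, 0.491, 1.559, -0, 1.092, -0.106], TCP at [243.248, 575.721, 404.761] pointing down, gripper open.
Joint ranges: [-3.1, 3.1], [-0.84, 2.19], [0.05, 2.79], [-1.13, 4.28], [0.06, 2.93], [-2.69, 2.69]. Speed limits (rad/s): [2.22, 2.22, 2.79, 3.14, 3.14, 3.14].

### API

Orientations are given as [roll, pitch, yaw] about the fixed x, y, z axes, in that order (R = Rz(yaw) Ry(pitch) Rx(roll)).
In Python, from cell import env gives the robot as it stands.
- The arm moves only by the tool carry_out, never from a script. Its argument "series" is a list of rows, each a list of 5 numbers: the shift along the tool's x, y, z in m, then the turn about the tool's z in degrees, then the opening, from 0 (shut) to 1 (fully open). A call has 1 to 20 rows; each row is the pose to reach, as a shift and turn from the pose commanded when the call began, along the tool's axes at that moment; what a row does not reach only later rows make up. A row lasts 1/8 s, in which the tool goes at most 62.5 mm and 10.7 degrees, less where a joint would pass 70% of its speed; a pose out of reach is approached as far as the arm can. A call with a gripper value outside its range is refused whole. The fingers move at their own pace and stop on an object; the grip force is fixed at half the most. Time passes only in rows, so rows that repeat a pose let the fingers close. It gives the time, the measured TCP pose, the force, the opening and the grip force at its end, in the units of the state.
- env.state(): the state, without advancing time (a new reading comes with each control period).
- env.read_camera(name): name is "side" or "top" or "wrist"; returns (picture, depth): 420x560x3 uint8, red, green, blue; 420x560 float32, mm along the optical axis (not along the pixel's ray), 0 where there is no reading.
- env.get_calibration(name): a dict with "intrinsics" (3x3 intrinsics, pixels), "D" ([k1, k2, p1, p2, k3] as OpenCV has them; the pictures are not rectified), "cam_to_world" (4x4, takes a point from camera to world coordinates); the wrist camera has in their place "T_tool_cam" (4x4, takes a point from camera to tool coordinates, whose origin is the TCP and whose axes are the flange's). Camera axes: x right, y up, looking along -z (the intrinsics and any distortion apply to the point x, -y, -z); pixel columns grow to the right and rows downward; lengths in mm; the calibration is good to about 2 mm. A picture is of the moment at which its call begins: read the wrist's pose just before it. get_calibration takes no time and is no camera call.
- env.job_done(): hands the job in; it is judged then, once.
The state is a dict: "t": time; "joints": joint angles; "qvel": joint speeds; "tau": joint torques, N m; "eef_pos": TCP position; "tcp_rot": TCP orientation; "ft_force": force on the tool from outside, world axes, zero at the start; "moment": the same for the moment, N m; "opening": opening from 0.0 (shut) to 1.0 (fully open); "grip_force": force on a finger pad.
Only numpy, scipy, OpenCV 4.12 (cv2) and the standard library are available. Lean on these libraries where they do the work, as an engineer would, in place of code of your own. Each camera call takes 0.05 s, during which the arm holds its last target. There are 200 camera calls.

## Working session

There is one attempt and no reset: what is moved stays moved. The work goes in short steps, Python scripts to look and compute and a tool call to move; the robot and the scene stay as the last step left them, time stands still between calls to the robot, and variables do not carry over. Pictures are saved under pics/ and viewed, at most 10 in all, crops included, and the job is handed in when it is done.

Besides the shell and the picture viewer there is one more tool, called as name([rows], argument=value, ...), one row to a line, values as JSON. carry_out: Moves the arm, as the interface text tells. Its arguments: {"type":"object","properties":{"series":{"type":"array","items":{"type":"array","items":{"type":"number"}}}},"required":["series"]}

```bash
mkdir -p pics; ls; cat > h.py <<'E'
import numpy as np, cv2
from cell import env
from scipy.spatial.transform import Rotation as R
def cam(name):
    s=env.state(); im,d=env.read_camera(name); c=env.get_calibration(name)
    K=np.array(c["intrinsics"]);D=np.array(c["D"],float)
    if name=="wrist":
        T=np.eye(4);T[:3,:3]=R.from_euler('xyz',s["tcp_rot"]).as_matrix();T[:3,3]=s["eef_pos"];T=T@np.array(c["T_tool_cam"])
    else: T=np.array(c["cam_to_world"])
    return im,d,K,D,T
def rays(px,K,D,T):
    u=cv2.undistortPoints(np.array(px,float).reshape(-1,1,2),K,D).reshape(-1,2)
    v=np.c_[u[:,0],-u[:,1],-np.ones(len(u))]
    return T[:3,3],v@T[:3,:3].T
def onz(px,z,K,D,T):
    o,v=rays(px,K,D,T); return o+v*((z-o[2])/v[:,2])[:,None]
def cloud(d,K,D,T):
    r,c=np.mgrid[:d.shape[0],:d.shape[1]]
    o,v=rays(np.c_[c.ravel(),r.ravel()],K,D,T)
    P=o+v*d.ravel()[:,None]; P[d.ravel()==0]=np.nan
    return P.reshape(*d.shape,3)
def save(n,im): cv2.imwrite(f"pics/{n}.png",im[...,::-1])
E
python3 - <<'E'
from h import *
print(env.state())
a=cam("top");b=cam("side")
np.savez("first.npz",ti=a[0],td=a[1],si=b[0],sd=b[1])
save("top",a[0]);save("side",b[0])
for q in(a,b):print(np.round(q[4],3),q[2],q[3])
E
```

```text
pics
{'t': 0.0, 'joints': array([ 1.06540883e+00,  4.91534619e-01,  1.55946883e+00,  1.42560836e-06,
        1.09170919e+00, -1.05627220e-01]), 'qvel': array([ 0.00019449,  0.00168791,  0.00107563, -0.00011774,  0.00067221,
        0.00058362]), 'tau': array([ 1.07545438e-03, -6.12640715e+01, -2.58184147e+01,  6.92968885e-02,
        4.81116876e-02, -1.19804708e-04]), 'eef_pos': array([243.22126134, 575.6842389 , 404.17045503]), 'tcp_rot': array([-3.14047905e+00, -1.19338119e-04,  2.74183165e+00]), 'ft_force': array([0.04565591, 0.14508276, 0.49653486]), 'moment': array([ 0.0088498 , -0.06763728, -0.00534439]), 'grip_force': 0.0, 'opening': 1.0029868277760927}
[[-5.000000e-03  9.980000e-01 -5.600000e-02  4.127350e+02]
 [-1.000000e+00 -5.000000e-03 -5.000000e-03  1.648970e+02]
 [-5.000000e-03  5.600000e-02  9.980000e-01  1.056886e+03]
 [ 0.000000e+00  0.000000e+00  0.000000e+00  1.000000e+00]] [[423.6343414    0.         273.34944603]
 [  0.         423.6343414  211.13339558]
 [  0.           0.           1.        ]] [-0.12706326  0.          0.          0.          0.        ]
[[ 7.09000e-01  5.12000e-01 -4.85000e-01 -3.26280e+02]
 [-7.05000e-01  5.32000e-01 -4.68000e-01 -6.51291e+02]
 [ 1.80000e-02  6.74000e-01  7.39000e-01  8.50450e+02]
 [ 0.00000e+00  0.00000e+00  0.00000e+00  1.00000e+00]] [[542.13542747   0.         286.73723246]
 [  0.         542.13542747 210.65640751]
 [  0.           0.           1.        ]] [-0.20163443  0.          0.          0.          0.        ]
```

View pics/top.png

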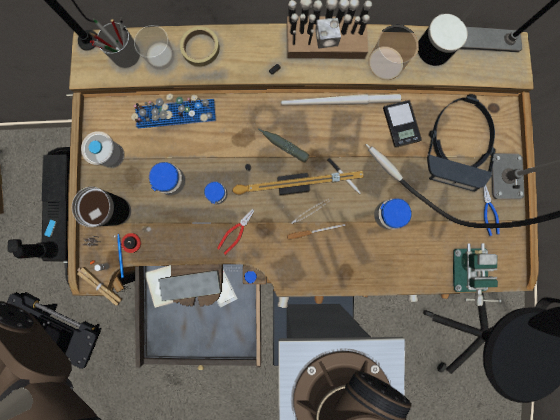

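View pics/side.png

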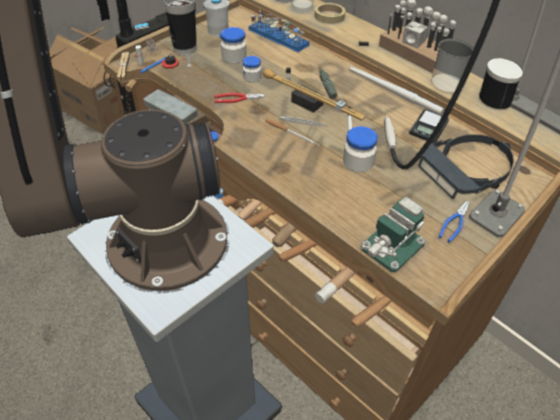

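The top view shows the beam from the drop (240,189) to the tail (362,175), the block at (293,185) and the hanger near (335,177). There are four blue-lidded things: (165,178) and (396,213) are large jars, (250,277) is a lid in the drawer, and (215,192) is the small jar just beyond the drop. That last one fits the description, so I'll confirm it in a crop and measure.

```bash
python3 - <<'E'
from h import *
z=np.load("first.npz");im=z["ti"];d=z["td"]
c=env.get_calibration("top");K=np.array(c["intrinsics"]);D=np.array(c["D"],float);T=np.array(c["cam_to_world"])
P=cloud(d,K,D,T)
save("crop",cv2.resize(im[115:265,185:385],None,fx=4,fy=4,interpolation=cv2.INTER_CUBIC))
hsv=cv2.cvtColor(im,cv2.COLOR_RGB2HSV)
m=cv2.inRange(hsv,(105,150,60),(130,255,255))
n,l,s,ce=cv2.connectedComponentsWithStats(m)
for i in range(1,n):
    if s[i,4]>40:
        zz=np.nanmedian(P[l==i][:,2]); print(s[i],ce[i].round(1),zz.round(1),onz(ce[i],zz,K,D,T).round(1))
m=cv2.inRange(hsv,(15,130,120),(28,255,255));m[:165]=0;m[200:]=0;m[:,:225]=0;m[:,370:]=0
n,l,s,ce=cv2.connectedComponentsWithStats(m)
for i in range(1,n):
    if s[i,4]>30: print(s[i],ce[i].round(1),np.nanpercentile(P[l==i],[5,50,95],axis=0).round(1).tolist())
for px in[(293,185),(285,192),(300,190),(335,177),(350,178),(362,175),(240,189)]:print(px,P[px[1],px[0]].round(1))
E
```

```text
[136  99  79  29 883] [177.8 114.2] 14.6 [[718.2 410.9  14.6]]
[150 163  28  28 664] [163.3 176.7] 81.9 [[549.4 427.   81.9]]
[205 182  20  21 309] [214.2 191.5] 57.1 [[516.1 310.4  57.1]]
[381 199  30  29 677] [395.8 212.8] 81.2 [[ 461.7 -115.3   81.2]]
[484 203  15  21 117] [490. 213.] 7.6 [[ 463.4 -385.6    7.6]]
[119 254   5  24  47] [121.3 267.6] 6.7 [[331.  553.7   6.7]]
[244 272  13  11 106] [250.1 276.8] -40.5 [[304.6 231.4 -40.5]]
[340 171  23   9 110] [351.5 175.3] [[547.7, -43.6, 37.2], [556.2, -22.6, 40.1], [563.5, 5.6, 42.6]]
[233 175  99  19 500] [278.3 184.2] [[518.2, 42.2, 36.4], [534.6, 160.8, 41.2], [551.6, 259.0, 47.7]]
(293, 185) [532.2 122.3  41.4]
(285, 192) [515.9 141.5  36.6]
(300, 190) [521.2 104.8  30.2]
(335, 177) [549.4  22.4  55.3]
(350, 178) [548.6 -15.9  42.5]
(362, 175) [556.4 -46.1  38.6]
(240, 189) [522.7 249.6  47.4]
```

View pics/crop.png

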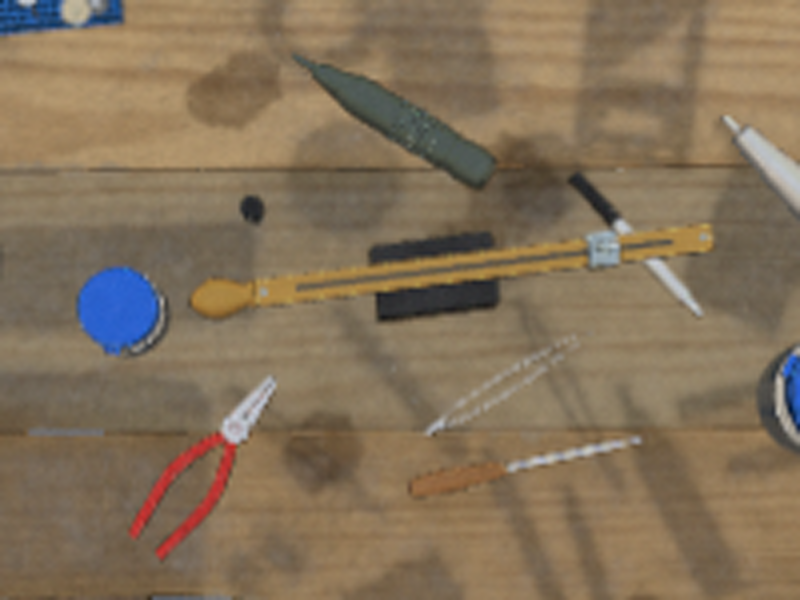

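The crop confirms it: the small jar (crop 122,310) stands just beyond the drop (crop 222,297). The vial cap is at (252,208), the hanger at (603,249) and the pen under the tail. I'll go above the jar and turn the closing axis roughly across the beam.

carry_out([
  [-0.355,-0.1385,0.104,60,1],
  [-0.355,-0.1385,0.104,60,1],
  [-0.355,-0.1385,0.104,60,1],
  [-0.355,-0.1385,0.104,60,1],
  [-0.355,-0.1385,0.104,60,1],
  [-0.355,-0.1385,0.104,60,1],
  [-0.355,-0.1385,0.104,60,1],
  [-0.355,-0.1385,0.104,60,1],
  [-0.355,-0.1385,0.104,60,1],
  [-0.355,-0.1385,0.104,60,1],
])

```text
t: 1.35
eef_pos: [515.4, 311.2, 301.3]
tcp_rot: [3.141, -0.0, 1.697]
ft_force: [-1.0, 0.2, 0.1]
opening: 0.998
grip_force: 0.0
```

carry_out([
  [0,0,0.05,0,1],
  [0,0,0.092,0,1],
  [0,0,0.092,0,1],
  [0,0,0.092,0,1],
  [0,0,0.092,0,0.3],
  [0,0,0.092,0,0.3],
  [0,0,0.092,0,0.3],
  [0,0,0.092,0,0.3],
  [0,0,0.092,0,0.3],
])

```text
t: 2.48
eef_pos: [516.4, 310.0, 208.8]
tcp_rot: [3.141, -0.0, 1.695]
ft_force: [-0.6, 0.2, 1.8]
opening: 0.53
grip_force: 26.2
```

carry_out([
  [0,0,-0.04,0,0.3],
  [0.03,-0.02,-0.04,0,0.3],
  [0.06,-0.04,-0.04,0,0.3],
  [0.083,-0.056,-0.04,0,0.3],
  [0.083,-0.056,-0.02,0,0.3],
  [0.083,-0.056,-0.004,0,0.3],
  [0.083,-0.056,0,0,0.3],
  [0.083,-0.056,0,0,0.3],
  [0.083,-0.056,0,0,1],
  [0.083,-0.056,0,0,1],
  [0.083,-0.056,0,0,1],
  [0.083,-0.056,0,0,1],
  [0.083,-0.056,-0.05,0,1],
  [0.083,-0.056,-0.1,0,1],
  [0.083,-0.056,-0.13,0,1],
  [0.083,-0.056,-0.13,0,1],
])

```text
t: 4.47
eef_pos: [450.6, 385.5, 341.0]
tcp_rot: [3.138, -0.002, 1.695]
ft_force: [-0.1, 0.9, -0.3]
opening: 0.997
grip_force: 0.0
```

carry_out([
  [-0.475,0.041,0,0,0],
  [-0.475,0.041,0,0,0],
  [-0.475,0.041,0,0,0],
  [-0.475,0.041,0,0,0],
  [-0.475,0.041,0,0,0],
  [-0.475,0.041,0,0,0],
  [-0.475,0.041,0,0,0],
  [-0.475,0.041,0,0,0],
  [-0.475,0.041,0,0,0],
  [-0.475,0.041,0,0,0],
])

```text
t: 5.72
eef_pos: [549.6, -80.4, 337.8]
tcp_rot: [-3.14, -0.001, 1.694]
ft_force: [-0.5, 0.3, -0.0]
opening: 0.025
grip_force: 0.0
```

```bash
python3 - <<'E'
from h import *
w=cam("wrist");a=cam("top");np.savez("m.npz",wi=w[0],wd=w[1],wT=w[4],ti=a[0],td=a[1])
print(np.round(env.get_calibration("wrist")["T_tool_cam"],3),w[2])
save("w1",np.vstack([w[0],cv2.resize(a[0][150:230,190:390],(560,180))]))
E
```

```text
[[ 1.000e-03  9.650e-01  2.640e-01  7.524e+01]
 [ 1.000e+00 -1.000e-03  1.000e-03 -2.270e-01]
 [ 1.000e-03  2.640e-01 -9.650e-01  1.962e+01]
 [ 0.000e+00  0.000e+00  0.000e+00  1.000e+00]] [[318.11856366   0.         281.1867709 ]
 [  0.         318.11856366 202.42150703]
 [  0.           0.           1.        ]]
```

View pics/w1.png

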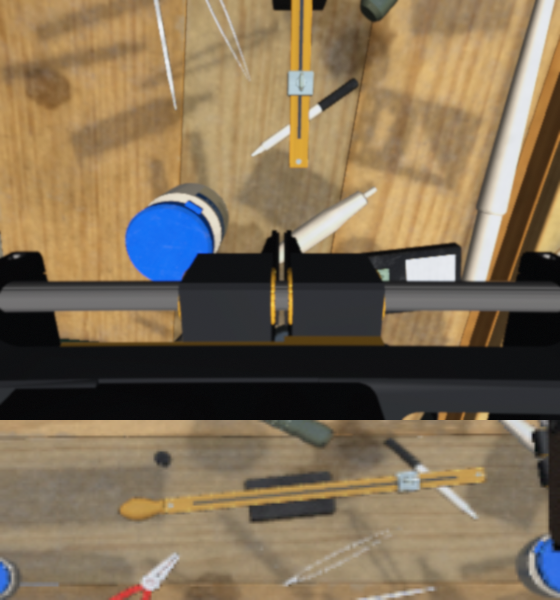

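The wrist view shows the tail at (299,166), the hanger at (300,83) and the block's tail-side end at (300,8). Now I'll compute the positions from the wrist and top pictures.

```bash
cat >> h.py <<'E'
def brass(im): return cv2.morphologyEx(cv2.inRange(cv2.cvtColor(im,cv2.COLOR_RGB2HSV),(15,150,140),(26,255,255)),cv2.MORPH_OPEN,np.ones((3,3)))
E
python3 - <<'E'
from h import *
z=np.load("m.npz")
for n,im,d in(("wrist",z["wi"],z["wd"]),("top",z["ti"],z["td"])):
    c=env.get_calibration(n);K=np.array(c["intrinsics"]);D=np.array(c["D"],float)
    T=z["wT"] if n=="wrist" else np.array(c["cam_to_world"])
    P=cloud(d,K,D,T);Z=P[...,2]
    print(n,"bench z",np.nanmedian(Z[abs(Z)<12]))
    b=brass(im)>0; g=(Z>25)&(Z<70)&(P[...,0]>500)&(P[...,0]<590)&(P[...,1]>-70)&(P[...,1]<280)
    r,cc=np.where(b&g); A=onz(np.c_[cc,r],41,K,D,T)[:,:2]
    print(len(A),"Zmed",np.nanmedian(Z[b&g]))
    A=A[A[:,1]<225]
    mu=A.mean(0);u=np.linalg.svd(A-mu,full_matrices=False)[2][0];u*=np.sign(u[1]);p=np.array([u[1],-u[0]])
    s=(A-mu)@u;t=(A-mu)@p
    print("mu",mu.round(1),"dir",u.round(4),"yaw",np.arctan2(-u[0],u[1]).round(4),"tail",(mu+u*np.percentile(s,.3)).round(1),"head",(mu+u*s.max()).round(1),"w",np.percentile(t,[3,97]).round(1))
    # hanger: grey-blue, raised
    hsv=cv2.cvtColor(im,cv2.COLOR_RGB2HSV)
    h=g&(Z>46)&(hsv[...,1]<90)&(abs((P[...,:2]-mu)@p)<14)&(P[...,1]<100)
    r,cc=np.where(h)
    if len(r): H=onz(np.c_[cc,r],51,K,D,T)[:,:2]; print("hanger s from mu",np.percentile((H-mu)@u,[3,50,97]).round(1),"ctr",np.median(H,0).round(1))
    # block top dark
    k=(hsv[...,2]<70)&(Z>22)&(Z<45)&(abs((P[...,:2]-mu)@p)<35)&(P[...,1]>60)&(P[...,1]<190)
    r,cc=np.where(k)
    if len(r):
        B=onz(np.c_[cc,r],34,K,D,T)[:,:2]; rc=cv2.minAreaRect(B.astype(np.float32)); print("block",np.round(rc[0],1),np.round(rc[1],1),rc[2]); print(cv2.boxPoints(rc).round(1).tolist())
E
```

```text
wrist bench z 0.18375712288604973
2214 Zmed 41.37043389757818
mu [551.5  19.7] dir [-0.1199  0.9928] yaw 0.1202 tail [559.5 -47. ] head [544.1  80.4] w [-7.5  7.5]
hanger s from mu [-7.3  0.9  9.6] ctr [551.5  20.7]
block [542.6  81.3] [40.8  2.1] 7.024742126464844
[[522.2000122070312, 79.9000015258789], [522.5, 77.80000305175781], [563.0, 82.80000305175781], [562.7000122070312, 84.9000015258789]]
top bench z -0.6266375851057546
84 Zmed 45.86765488270055<stdin>:12: RuntimeWarning: Mean of empty slice.
  ret = um.true_divide(
Traceback (most recent call last):
IndexError: index 0 is out of bounds for axis 0 with size 0
```

carry_out([
  [0,0.014,0.05,0,0],
  [0,0.014,0.1,0,0],
  [0,0.014,0.123,0,0],
  [0.01,0.014,0.123,0,0],
  [0.016,0.014,0.123,0,0],
  [0.018,0.014,0.123,0,0],
  [0.02,0.014,0.123,0,0],
  [0.022,0.014,0.123,0,0],
  [0.024,0.014,0.123,0,0],
  [0.026,0.014,0.123,0,0],
  [0.028,0.014,0.123,0,0],
  [0.03,0.014,0.123,0,0],
  [0.032,0.014,0.123,0,0],
  [0.032,0.014,0.123,0,0],
  [0.028,0.014,0.123,0,0],
  [0.028,0.014,0.123,0,0],
])

```text
t: 7.82
eef_pos: [560.3, -51.6, 215.6]
tcp_rot: [-3.141, -0.0, 1.694]
ft_force: [-0.6, -1.0, 0.9]
opening: 0.003
grip_force: 0.0
```

```bash
cat > chk.py <<'E'
from h import *
import sys
w=cam("wrist");s=env.state()
im,d,K,D,T=w;P=cloud(d,K,D,T);Z=P[...,2]
mu=np.array([559.5,-47.]);u=np.array([-.1199,.9928]);p=np.array([u[1],-u[0]])
S=(P[...,:2]-mu)@u;L=(P[...,:2]-mu)@p
m=(brass(im)>0)&(Z>28)&(Z<90)&(abs(L)<12)&(S>-10)
a=np.polyfit(S[m],Z[m],1)
print("t",s["t"],"eef",s["eef_pos"].round(1),"n",m.sum(),"tail s",np.percentile(S[m],[.3,1]).round(1),"smax",S[m].max().round(1),"slope",a[0].round(3),"z@tail",np.polyval(a,np.percentile(S[m],1)).round(1),"lat",L[m].mean().round(1))
h=(Z>np.polyval(a,S)+5)&(Z<np.polyval(a,S)+14)&(abs(L)<13)&(S>0)&(cv2.cvtColor(im,cv2.COLOR_RGB2HSV)[...,1]<110)
if h.sum()>20: print("hanger",h.sum(),np.percentile(S[h],[3,50,97]).round(1),"z",np.median(Z[h]).round(1))
if len(sys.argv)>1: save(sys.argv[1],im)
E
python3 chk.py w2
```

```text
t 7.875 eef [560.3 -51.5 215.6] n 5134 tail s [12.9 13.8] smax 118.4 slope 0.0 z@tail 41.4 lat -0.4
hanger 2040 [ 7.5 79.8 89.8] z 51.4
```

View pics/w2.png

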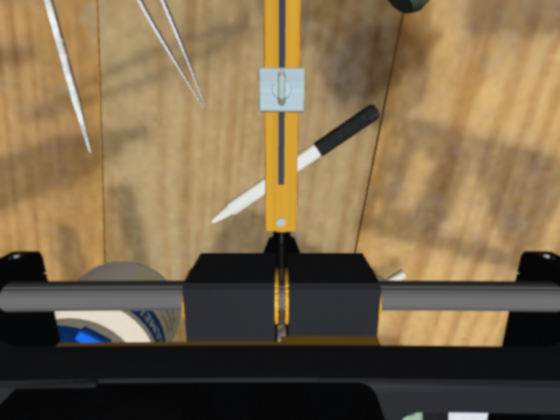

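carry_out([
  [0.003,0,0,0,0],
  [0.005,0,0,0,0],
  [0.0065,0,0,0,0],
  [0.008,0,0,0,0],
  [0.008,0,0,0,0],
  [0.005,0,0,0,0],
  [0.004,0,0,0,0],
  [0.004,0,0,0,0],
])

```text
t: 8.88
eef_pos: [559.8, -47.5, 215.7]
tcp_rot: [3.142, -0.0, 1.694]
ft_force: [0.1, 0.3, 1.1]
opening: 0.004
grip_force: 0.0
```

```bash
python3 chk.py
```

```text
t 8.925 eef [559.8 -47.5 215.7] n 5102 tail s [17.1 17.7] smax 122.4 slope -0.0 z@tail 41.4 lat -0.3
hanger 1990 [11.6 83.5 93.2] z 51.4
```

carry_out([
  [0.003,0,0,0,0],
  [0.005,0,0,0,0],
  [0.0065,0,0,0,0],
  [0.008,0,0,0,0],
  [0.008,0,0,0,0],
  [0.005,0,0,0,0],
  [0.004,0,0,0,0],
  [0.004,0,0,0,0],
])

```text
t: 9.93
eef_pos: [559.3, -43.6, 215.7]
tcp_rot: [3.142, -0.0, 1.694]
ft_force: [-0.2, -0.3, 0.2]
opening: 0.003
grip_force: 0.0
```

```bash
python3 chk.py
```

```text
t 9.975 eef [559.3 -43.5 215.7] n 5072 tail s [21.  21.8] smax 126.4 slope 0.0 z@tail 41.4 lat -0.3
hanger 1984 [15.6 87.5 97.1] z 51.4
```

carry_out([
  [0.003,0,0,0,0],
  [0.005,0,0,0,0],
  [0.0065,0,0,0,0],
  [0.008,0,0,0,0],
  [0.008,0,0,0,0],
  [0.005,0,0,0,0],
  [0.004,0,0,0,0],
  [0.004,0,0,0,0],
])

```text
t: 10.98
eef_pos: [558.8, -39.6, 215.7]
tcp_rot: [3.142, -0.0, 1.694]
ft_force: [-0.2, 0.1, -0.2]
opening: 0.004
grip_force: 0.0
```

```bash
python3 chk.py
```

```text
t 11.025 eef [558.8 -39.5 215.7] n 5070 tail s [25.1 25.7] smax 132.4 slope -0.001 z@tail 41.4 lat -0.3
hanger 1998 [ 19.5  91.5 101.2] z 51.4
```

carry_out([
  [0.003,0,0,0,0],
  [0.005,0,0,0,0],
  [0.0065,0,0,0,0],
  [0.008,0,0,0,0],
  [0.008,0,0,0,0],
  [0.005,0,0,0,0],
  [0.004,0,0,0,0],
  [0.004,0,0,0,0],
])

```text
t: 12.02
eef_pos: [558.3, -35.6, 215.7]
tcp_rot: [3.142, -0.0, 1.694]
ft_force: [0.1, 1.0, 0.5]
opening: 0.001
grip_force: 0.0
```

```bash
python3 chk.py
```

```text
t 12.075 eef [558.3 -35.6 215.7] n 5081 tail s [29.  29.7] smax 136.1 slope -0.001 z@tail 41.5 lat -0.3
hanger 1995 [ 23.5  95.5 105.1] z 51.5
```

carry_out([
  [0.003,0,0,0,0],
  [0.005,0,0,0,0],
  [0.0065,0,0,0,0],
  [0.008,0,0,0,0],
  [0.008,0,0,0,0],
  [0.005,0,0,0,0],
  [0.004,0,0,0,0],
  [0.004,0,0,0,0],
])

```text
t: 13.08
eef_pos: [557.8, -31.6, 215.7]
tcp_rot: [3.142, -0.0, 1.694]
ft_force: [0.8, -0.4, 0.1]
opening: 0.006
grip_force: 0.0
```

```bash
python3 chk.py
```

```text
t 13.125 eef [557.8 -31.6 215.7] n 5157 tail s [33.1 33.8] smax 140.2 slope -0.002 z@tail 41.5 lat -0.3
hanger 2026 [ 27.5  99.5 109.1] z 51.5
```

carry_out([
  [0.003,0,0,0,0],
  [0.005,0,0,0,0],
  [0.0065,0,0,0,0],
  [0.008,0,0,0,0],
  [0.008,0,0,0,0],
  [0.005,0,0,0,0],
  [0.004,0,0,0,0],
  [0.004,0,0,0,0],
])

```text
t: 14.12
eef_pos: [557.3, -27.7, 215.7]
tcp_rot: [-3.142, -0.0, 1.694]
ft_force: [-0.5, -1.1, -0.0]
opening: 0.003
grip_force: 0.0
```

```bash
python3 chk.py
```

```text
t 14.175 eef [557.3 -27.6 215.7] n 5154 tail s [37.3 37.9] smax 143.8 slope -0.005 z@tail 41.9 lat -0.3
hanger 2023 [ 31.4 103.5 113.1] z 51.8
```

The tail is just beginning to lift, so I'll use smaller steps.

carry_out([
  [0.003,0,0,0,0],
  [0.005,0,0,0,0],
  [0.0065,0,0,0,0],
  [0.0065,0,0,0,0],
  [0.004,0,0,0,0],
  [0.002,0,0,0,0],
  [0.002,0,0,0,0],
  [0.002,0,0,0,0],
])

```text
t: 15.18
eef_pos: [557.1, -25.6, 215.7]
tcp_rot: [3.142, -0.0, 1.694]
ft_force: [0.2, 0.1, -0.7]
opening: 0.004
grip_force: 0.0
```

```bash
python3 chk.py
```

```text
t 15.225 eef [557.1 -25.6 215.7] n 6146 tail s [43.4 44. ] smax 141.1 slope -0.186 z@tail 71.2 lat -0.1
hanger 2441 [102.8 110.9 120.3] z 69.0
```

Tipped: slope 0.186. I'll retreat, rise and look at the hanger and edge together.

carry_out([
  [-0.01,0,0,0,0],
  [-0.015,0,0,0,0],
  [-0.015,0,-0.06,0,0],
  [-0.015,0,-0.12,0,0],
  [0.02,0,-0.125,0,0],
  [0.046,0,-0.125,0,0],
  [0.046,0,-0.125,0,0],
  [0.046,0,-0.125,0,0],
])

```text
t: 16.23
eef_pos: [551.6, 19.5, 340.6]
tcp_rot: [-3.141, 0.0, 1.695]
ft_force: [0.4, -0.7, 0.1]
opening: 0.007
grip_force: 0.0
```

```bash
python3 chk.py w3; python3 - <<'E'
from h import *
import numpy as np
im,d,K,D,T=cam("wrist");P=cloud(d,K,D,T);Z=P[...,2]
mu=np.array([559.5,-47.]);u=np.array([-.1199,.9928]);p=np.array([u[1],-u[0]])
hsv=cv2.cvtColor(im,cv2.COLOR_RGB2HSV);S=(P[...,:2]-mu)@u;L=(P[...,:2]-mu)@p
k=(hsv[...,2]<80)&(hsv[...,1]<120)&(Z>28)&(Z<39)&(abs(L)<40)&(S>110)&(S<220)
print("block top",k.sum(),np.percentile(S[k],[.5,2,50,98,99.5]).round(1),np.percentile(L[k],[1,99]).round(1),np.median(Z[k]).round(1))
for l in(-16,-13,13,18):
    q=k&(abs(L-l)<2.5); print(l,q.sum(),S[q].min().round(1) if q.any() else 0,S[q].max().round(1) if q.any() else 0)
E
```

```text
t 16.275 eef [551.6  19.3 340.6] n 3222 tail s [50.7 52. ] smax 229.3 slope -0.182 z@tail 69.6 lat -0.4
hanger 502 [103.4 111.9 120.4] z 69.0
block top 2681 [133.7 134.6 171.4 204.7 206. ] [-22.3  20.5] 34.4
-16 546 133.7 206.3
-13 543 132.8 206.3
13 553 132.9 205.6
18 540 132.9 205.7
```

View pics/w3.png

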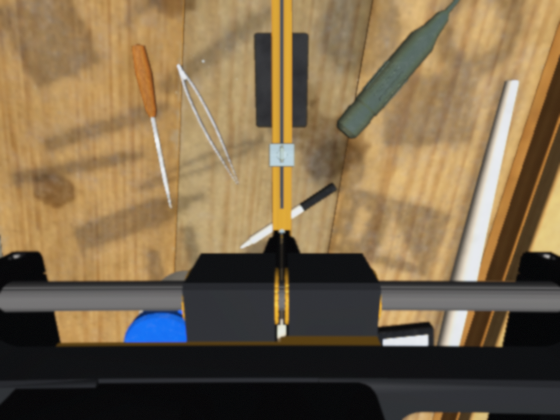

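The picture shows the beam tipped, the hanger at (282,155) and the block's drop-side end at row 33. In beam coordinates the edge is at S≈207 and the hanger's middle at S≈110, so it needs about 97 mm of travel along the 0.184 slope. I'll lower the shut fingers behind the shoe, start pushing and check.

carry_out([
  [0.011,0,0.04,0,0],
  [0.011,0,0.075,0,0],
  [0.011,0,0.081,0,0],
  [0.011,0,0.081,0,0],
  [0.015,0,0.082,0,0],
  [0.019,0,0.083,0,0],
  [0.023,0,0.084,0,0],
  [0.028,0,0.085,0,0],
  [0.033,0,0.086,0,0],
  [0.033,0,0.086,0,0],
])

```text
t: 17.58
eef_pos: [547.3, 53.3, 254.6]
tcp_rot: [-3.141, -0.0, 1.695]
ft_force: [0.1, -0.5, -0.0]
opening: 0.004
grip_force: 0.0
```

```bash
python3 chk.py w4
```

```text
t 17.625 eef [547.3  53.1 254.7] n 4463 tail s [51.2 54. ] smax 237.6 slope -0.178 z@tail 68.5 lat -0.6
hanger 1062 [113.4 123.6 131.8] z 66.4
```

View pics/w4.png

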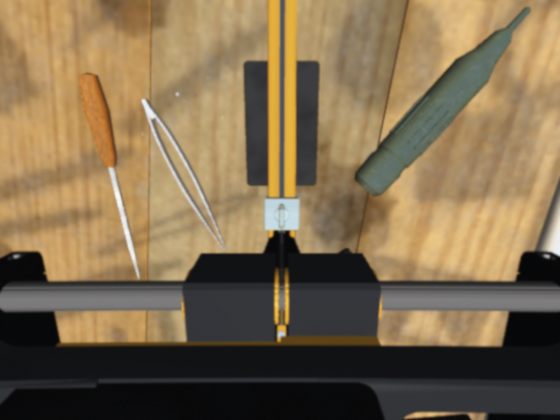

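The fingers sit behind the shoe (282,213) and it slides with them; it has moved 11.4 mm and has about 85 mm to go. I'll do most of that now, then check.

carry_out([
  [0.005,0,0.0009,0,0],
  [0.01,0,0.0018,0,0],
  [0.015,0,0.0028,0,0],
  [0.02,0,0.0037,0,0],
  [0.025,0,0.0046,0,0],
  [0.03,0,0.0055,0,0],
  [0.035,0,0.0064,0,0],
  [0.04,0,0.0073,0,0],
  [0.045,0,0.0082,0,0],
  [0.05,0,0.0092,0,0],
  [0.055,0,0.0101,0,0],
  [0.06,0,0.011,0,0],
  [0.065,0,0.0119,0,0],
  [0.07,0,0.0128,0,0],
  [0.075,0,0.0137,0,0],
  [0.078,0,0.0143,0,0],
  [0.078,0,0.0143,0,0],
  [0.078,0,0.0143,0,0],
])

```text
t: 19.88
eef_pos: [537.7, 130.2, 240.4]
tcp_rot: [-3.142, -0.0, 1.695]
ft_force: [0.4, -0.1, -0.0]
opening: 0.002
grip_force: 0.0
```

```bash
cat > chk2.py <<'E'
from h import *
import sys
im,d,K,D,T=cam("wrist");P=cloud(d,K,D,T);Z=P[...,2]
mu=np.array([559.5,-47.]);u=np.array([-.1199,.9928]);p=np.array([u[1],-u[0]])
hsv=cv2.cvtColor(im,cv2.COLOR_RGB2HSV);S=(P[...,:2]-mu)@u;L=(P[...,:2]-mu)@p
k=(hsv[...,2]<80)&(hsv[...,1]<120)&(Z>28)&(Z<39)&(abs(L)<40)&(abs(L)>11)&(S>110)&(S<220)
s=env.state()["eef_pos"];print("t",env.state()["t"],"eefS",((s[:2]-mu)@u).round(1),s[2].round(1),"block",k.sum(),np.percentile(S[k],[1,99]).round(1))
m=(brass(im)>0)&(Z>15)&(Z<90)&(abs(L)<9)&(S>0);r=m&(S>185)&(S<255)
a=np.polyfit(S[m],Z[m],1);print("slope",a.round(3),"drop-side",np.polyfit(S[r],Z[r],1).round(3) if r.sum()>50 else 0)
h=(hsv[...,1]<80)&(hsv[...,2]>110)&(abs(L)<12)&(Z>np.polyval(a,S)+7)&(Z<np.polyval(a,S)+13)
print("hanger top",h.sum(),np.percentile(S[h],[2,50,98]).round(1),np.median(Z[h]).round(1))
if len(sys.argv)>1: save(sys.argv[1],im)
E
python3 chk2.py
```

```text
t 19.925 eefS 178.5 240.4 block 1949 [170.3 207.2]
slope [-0.181 78.82 ] drop-side [-0.185 79.605]
hanger top 987 [192.8 201.7 209.7] 52.5
```

carry_out([
  [0.004,0,0.0007,0,0],
  [0.0075,0,0.0014,0,0],
  [0.0075,0,0.0014,0,0],
  [0.0025,0,0,0,0],
  [-0.005,0,-0.003,0,0],
  [-0.01,0,-0.04,0,0],
  [-0.035,0,-0.08,0,0],
  [-0.06,0,-0.08,0,0],
  [-0.06,0,-0.08,0,0],
  [-0.06,0,-0.08,0,0],
])

```text
t: 21.18
eef_pos: [545.0, 70.8, 320.2]
tcp_rot: [-3.141, -0.0, 1.694]
ft_force: [0.7, 0.4, -0.2]
opening: 0.002
grip_force: 0.0
```

```bash
python3 chk2.py w5
```

```text
t 21.225 eefS 118.9 320.1 block 2266 [134.6 205.7]
slope [-0.183 79.156] drop-side [-0.184 79.35 ]
hanger top 596 [199.2 207.7 217. ] 51.4
```

View pics/w5.png

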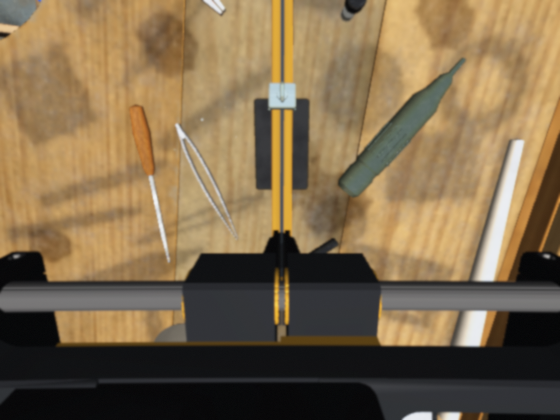

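The hanger's middle is at S≈206.2 and the edge at about 207, well inside 6 mm. I'll check the jar, then hand in.

```bash
python3 - <<'E'
from h import *
im,d,K,D,T=cam("top");P=cloud(d,K,D,T)
b=(cv2.inRange(cv2.cvtColor(im,cv2.COLOR_RGB2HSV),(105,150,60),(130,255,255))>0)&(np.hypot(P[...,0]-450,P[...,1]-385)<45)
print(b.sum(),np.nanmedian(P[b],0).round(1),np.nanstd(P[b][:,2]).round(2))
if b.sum()>150 and abs(np.nanmedian(P[b][:,2])-57.5)<4: print(env.job_done())
E
```

```text
309 [448.7 385.3  57. ] 1.92
the job is handed in; nothing more can be done
None
```

The job is handed in: the flux jar stands upright at about (449, 385) mm. The beam lies tipped about 0.18 rad over the block's edge, with the hanger's middle about 1 mm from the edge. All of this is read from the camera images. I didn't measure the drop's force on the bench, and no verdict came back when I handed in.

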